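# Rock the blue printing block off its register pins

### The job

The print is done: take the printing block with the blue handle off the wooden pin board and stand it upright in the middle of the cork mat. It sits tight on two pins, so do not pull it straight off: with it still on its pins, rock it gently (a good 8 degrees each way, never past 20) first over to the robot's left, then over to the right, and only then lift it clear. Leave the red-handled block seated as it is.

Things in the scene. Friction and masses are not known exactly. Their poses are not given: they have to be found in the camera images.
- blue_block_grip (a point): Middle of the handle of the blue printing block, 46 mm above its underside. Base 64 x 64 x 20 mm, wood; over it an upright blue handle, 28 mm thick (y), 56 mm long (x), top at 71 mm, with a 36 mm wide collar up to 24 mm. 150 g. Axes as the pin board's. Grip across y, rock about x: left leans the top to +y. Raise its middle some 5 mm while rocking; above 12 mm it is off its pins. 3 mm of play sideways.
- red_block_grip (a point): The same point of the red-handled printing block, of the same make, on the board's other pair of pins. A bystander: leave it seated.
- pin_board: Fixed wooden pin board, 100 (x) x 184 (y) x 18 mm high, with two block places 110 mm apart along y; either block may be on either. Each has two brass pins, 12 mm high, 40 mm apart along y, that hold a block by friction (about 8 to 15 N in all). Origin: centre of its underside, on the table; x away from the robot, y to its left, z up; turned up to 0.25 rad.
- cork_mat: Fixed flat cork mat, 130 (x) x 100 (y) x 5 mm, on the table right of the pin board. Origin: centre of its underside, z up.
Things that resemble listed ones, but are neither listed nor needed, are in the scene too. Leave any pink look-alike of the part that bears red_block_grip alone.

How it is judged:
By the outcome, as a careful person would: the job done as asked, in the order asked, and still so for the second after the job is handed in, with the robot touching nothing.
It also fails if it takes over 43 s, if anything falls off the work surface, if the arm or the gripper's body presses on something with over 40 N, if the wrist force passes 120 N, or if a joint passes its speed limit or range.

### The arm

A 7-joint arm with a two-finger parallel gripper is mounted at the origin on the work surface; the furniture and walls round the work are solid. World frame = base frame: x ahead of the robot, y to its left, z up, the work surface at z = 0. Lengths are in mm, angles in rad, forces in N, time in s.
With the tool pointing down it reaches from about 400 to 875 mm from the base axis. Payload 4.4 kg.
Tool frame: the origin (TCP) lies on the centre line of the jaws, within the pads' length; the fingertips stand 14 mm ahead of it and the grasp point (between the pads) lies 5 mm behind it; z points along the fingers, x is the direction in which the jaws open and shut, and the axes are right-handed (so a half turn about z gives the same grasp; the last joint's range is limited). The gripper opens to 85 mm and grips with 20 to 120 N. Pads are 22 mm wide; open, the fingers measure 114 mm over their backs; the gripper's body (76 mm by 85 mm) begins 54 mm behind the grasp point. The pads swing forward as they close: fully open they stand 13 mm farther back than shut.
Start: joints at [1.194, 0.628, 0.038, 1.517, -0.027, 0.996, -0.02], TCP at [198.81, -618.863, 245.313] pointing down, gripper open.
Joint ranges: [-3.06, 3.06], [-0.37, 2.12], [-1.25, 1.32], [0.18, 2.47], [-1.1, 4.24], [0.23, 1.98], [-2.94, 2.94]. Speed limits (rad/s): [2.57, 2.57, 3.14, 3.14, 3.14, 3.14, 3.14].

### API

Orientations are given as [roll, pitch, yaw] about the fixed x, y, z axes, in that order (R = Rz(yaw) Ry(pitch) Rx(roll)).
In Python, from cell import ctrl gives the robot as it stands.
- The arm moves only by the tool send_rows, never from a script. Its argument "commands" is a list of rows, each a list of 5 numbers: the finger opening in mm, from 0 to 85.4, then the shift along the tool's x, y, z in mm, then the turn about the tool's z in degrees. In form: [[grip, x, y, z, roll], ...]. A call has 1 to 5 rows; each row is the pose to reach, as a shift and turn from the pose measured when the call began, along the tool's axes at that moment; what a row does not reach only later rows make up. A row lasts 1/10 s, in which the tool goes at most 50 mm and 8.59 degrees, less where a joint would pass 70% of its speed; a pose out of reach is approached as far as the arm can. A call with a gripper value outside its range is refused whole. The fingers move at their own pace and stop on an object; the grip force is fixed at half the most. Time passes only in rows, so rows that repeat a pose let the fingers close. It gives the time, the measured TCP pose, the force and the opening at its end, in the units of the state.
- ctrl.read_state(): the state, without advancing time (a new reading comes with each control period).
- ctrl.get_image(name): name is "scene" or "side" or "wrist"; returns the picture (384x512x3 uint8, red, green, blue); there is no depth.
- ctrl.camera_params(name): a dict with "fx", "fy", "cx", "cy" (pixels), "k1" (the pictures are not rectified: a ray, as slopes to the right and down, at radius r is drawn at 1 + k1 r^2 times it, then the intrinsics apply), "cam_to_world" (4x4, takes a point from camera to world coordinates). Camera axes: x right, y down, z forward; pixel columns grow to the right and rows downward; lengths in mm; the calibration is good to about 2 mm. A picture is of the moment at which its call begins: read the wrist's pose just before it. camera_params takes no time and is no camera call; for the wrist camera it gives the pose at the moment of the call.
- ctrl.finish_job(): hands the job in, once; it reports no verdict.
The state is a dict: "clock": time; "qpos": joint angles; "qd": joint speeds; "tau": joint torques, N m; "eef_pos": TCP position; "tool_rot": TCP orientation; "force": force on the tool from outside, world axes, zero at the start; "torque": the same for the moment, N m; "width": finger opening in mm.
Only numpy, scipy, OpenCV 4.12 (cv2) and the standard library are available. Lean on these libraries where they do the work, as an engineer would, in place of code of your own. Each camera call takes 0.05 s, during which the arm holds its last target.

## Working session

There is one attempt and no reset: what is moved stays moved. The work goes in short steps, Python scripts to look and compute and a tool call to move; the robot and the scene stay as the last step left them, time stands still between calls to the robot, and variables do not carry over. Pictures are saved under pics/ and viewed, and the job is handed in when it is done.

Besides the shell and the picture viewer there is one more tool, called after "Emit:" as name(argument=value, ...), one argument or row to a line, values as JSON. send_rows: Moves the arm, as the interface text tells. Its arguments: {"type":"object","properties":{"commands":{"type":"array"}},"required":["commands"]}

```bash
mkdir -p pics; ls
python3 - <<'E'
from cell import ctrl
import cv2
s=ctrl.read_state();print({k:s[k] for k in('clock','eef_pos','tool_rot','force','width')})
for n in('scene','side','wrist'):
    p=ctrl.camera_params(n);print(n,p)
    cv2.imwrite(f'pics/{n}0.png',ctrl.get_image(n)[:,:,::-1])
E
```

```text
pics
{'clock': 0.0, 'eef_pos': array([ 198.63178769, -618.28003   ,  244.40634201]), 'tool_rot': array([ 3.14155025e+00,  1.89547600e-03, -1.25992078e+00]), 'force': array([ 0.21742438,  0.11350409, -0.31714898]), 'width': 85.49121240139857}
scene {'fx': 450.56596521341737, 'fy': 450.56596521341737, 'cx': 260.68795894126373, 'cy': 185.6711513495872, 'k1': 0.057523265309008205, 'cam_to_world': array([[-8.83515281e-01, -2.58110402e-01,  3.90870528e-01,
         6.42585585e+01],
       [-4.68334609e-01,  5.00975743e-01, -7.27795300e-01,
         4.38692587e+02],
       [-7.96511522e-03, -8.26076465e-01, -5.63501758e-01,
         5.46356049e+02],
       [ 0.00000000e+00,  0.00000000e+00,  0.00000000e+00,
         1.00000000e+00]])}
side {'fx': 415.85953211759085, 'fy': 415.85953211759085, 'cx': 255.92801816174665, 'cy': 192.6345144072194, 'k1': 0.028923726854895804, 'cam_to_world': array([[ 9.60173296e-01, -1.21033935e-01,  2.51829363e-01,
         1.71546200e+02],
       [-2.79404712e-01, -4.17537790e-01,  8.64635878e-01,
        -9.28080891e+02],
       [ 4.97993171e-04, -9.00562591e-01, -4.34726087e-01,
         4.30536091e+02],
       [ 0.00000000e+00,  0.00000000e+00,  0.00000000e+00,
         1.00000000e+00]])}
wrist {'fx': 316.28572720222564, 'fy': 316.28572720222564, 'cx': 258.5758722828904, 'cy': 190.8038597991403, 'k1': -0.051495390001707816, 'cam_to_world': array([[ 3.05033848e-01, -9.10048631e-01, -2.80652527e-01,
         2.69999191e+02],
       [-9.52340801e-01, -2.91846934e-01, -8.87263571e-02,
        -5.96079650e+02],
       [-1.16227969e-03,  2.94341395e-01, -9.55699635e-01,
         3.72933870e+02],
       [ 0.00000000e+00,  0.00000000e+00,  0.00000000e+00,
         1.00000000e+00]])}
```

View pics/scene0.png

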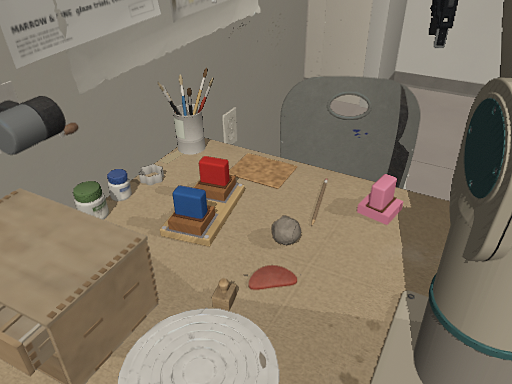

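View pics/side0.png

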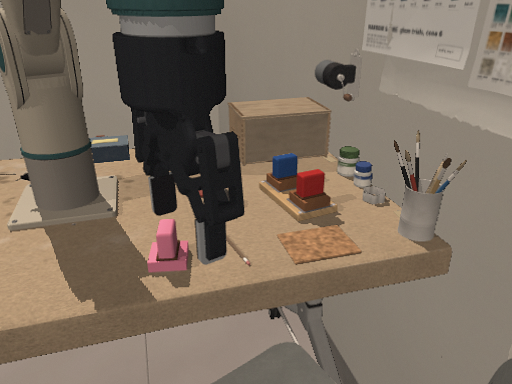

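View pics/wrist0.png

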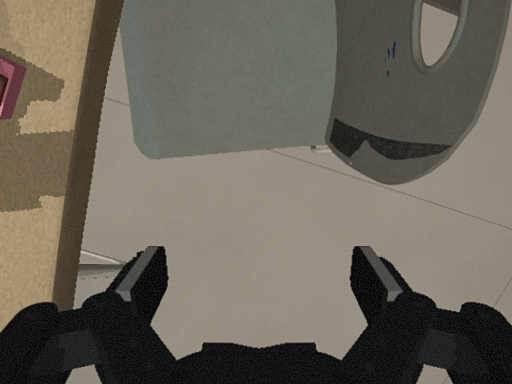

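The scene picture shows the blue-handled block at about (190,203) and the red-handled one at (214,170), both on the pin board. The pink look-alike stands alone at (382,195), and the mat is at (264,168). Blue is the farther-left (+y) of the two on the board. I'll confirm that in enlarged crops.

Run:
```python
import cv2
a=cv2.imread('pics/scene0.png')[140:250,150:310];cv2.imwrite('pics/c1.png',cv2.resize(a,None,fx=5,fy=5,interpolation=cv2.INTER_CUBIC))
a=cv2.imread('pics/side0.png')[145:265,250:370];cv2.imwrite('pics/c2.png',cv2.resize(a,None,fx=5,fy=5,interpolation=cv2.INTER_CUBIC))
```

```text
(no output)
```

View pics/c1.png

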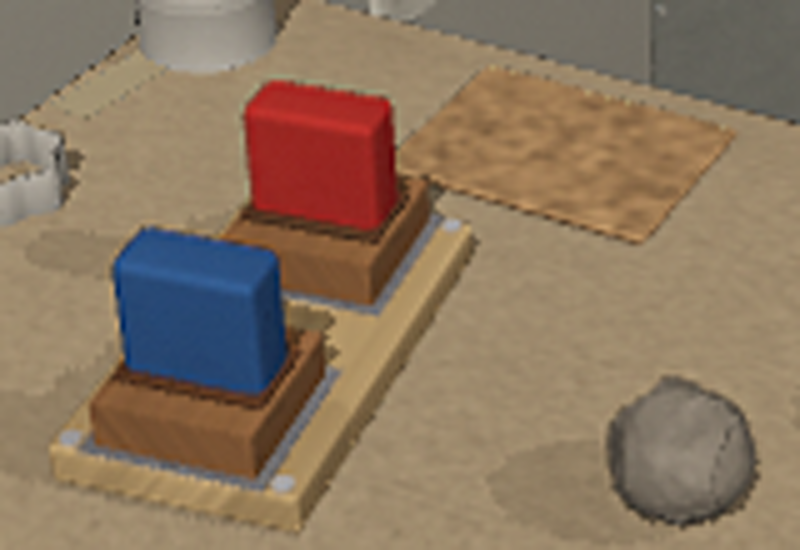

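View pics/c2.png

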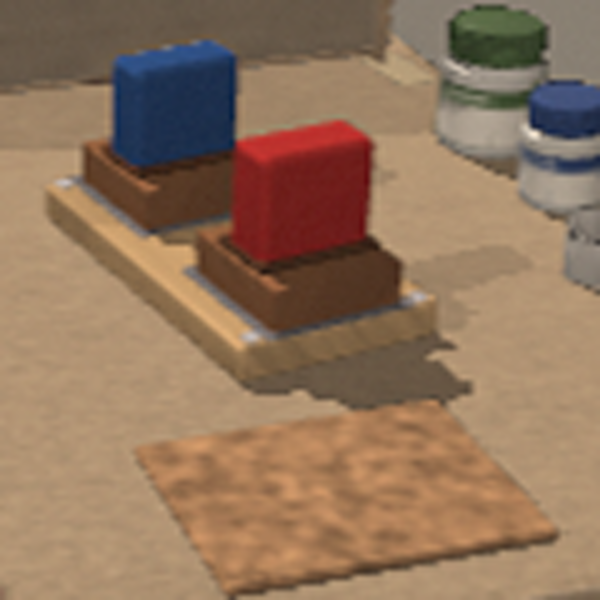

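The crop confirms it: the blue handle on a wood base is the left-hand (+y) block, seated at scene (190,203), with red behind it on the right-hand place. Next I'll fit the poses from the corners.

```bash
cat > h.py <<'E'
import numpy as np, cv2
from scipy.optimize import least_squares
def proj(p,X):
    T=np.linalg.inv(p['cam_to_world']); c=np.atleast_2d(X)@T[:3,:3].T+T[:3,3]
    s=c[:,:2]/c[:,2:]; s=s*(1+p['k1']*(s**2).sum(1,keepdims=True))
    return s*[p['fx'],p['fy']]+[p['cx'],p['cy']]
def place(pose,L):
    x,y,a=pose; c,s=np.cos(a),np.sin(a); L=np.atleast_2d(L)
    return np.c_[x+c*L[:,0]-s*L[:,1], y+s*L[:,0]+c*L[:,1], L[:,2]]
def fit(obs,P,x0):  # obs: list (cam, local, pix)
    f=lambda v: np.concatenate([(proj(P[c],place(v,l))[0]-u) for c,l,u in obs])
    r=least_squares(f,x0,loss='soft_l1'); return r.x, f(r.x).reshape(-1,2)
E
cat > fit0.py <<'E'
from h import *
from cell import ctrl
P={n:ctrl.camera_params(n) for n in('scene','side')}
S=lambda u,v:np.array([150+u/5-.4,140+v/5-.4]); D=lambda u,v:np.array([250+u/5-.4,145+v/5-.4])
b=[('scene',[50,92,18],S(52,447)),('scene',[-50,92,18],S(300,497)),('scene',[-50,-92,18],S(473,228)),
('side',[-50,92,18],D(47,187)),('side',[-50,-92,18],D(242,350)),('side',[50,-92,18],D(437,298))]
x,r=fit(b,P,[600,0,0]);print('board',x,r.round(1).tolist())
k=[('scene',[-32,32,18],S(257,475)),('scene',[32,32,18],S(92,442)),('side',[-32,-32,18],D(150,228)),
('scene',[-32,32,38],S(257,437)),('scene',[32,32,38],S(92,402)),('scene',[-32,-32,38],S(322,335)),('side',[-32,-32,38],D(150,190)),('side',[-32,32,38],D(85,145)),
('scene',[-28,14,89],S(276,256)),('scene',[28,14,89],S(115,255))][:8]
x2,r=fit(k,P,[600,50,0]);print('blue',x2,r.round(1).tolist())
print('blue from board',place(x,[0,55,0]))
m=[('scene',[65,-50,5],S(485,67)),('scene',[-65,-50,5],S(735,132)),('scene',[-65,50,5],S(640,241)),
('side',[-65,50,5],D(135,450)),('side',[65,50,5],D(440,402)),('side',[65,-50,5],D(558,535)),('side',[-65,-50,5],D(228,592))]
x3,r=fit(m,P,[600,-180,0]);print('mat',x3,r.round(1).tolist())
E
python3 fit0.py
```

```text
board [ 496.73679814 -133.90213854    6.45956883] [[-1.1, 0.1], [0.1, 0.8], [0.3, -1.1], [-1.2, -0.0], [-0.1, 0.5], [0.8, 0.9]]
blue [489.13428381 -81.04842063 138.40964656] [[-0.0, 0.7], [0.7, 0.6], [-0.2, 1.6], [-0.9, -0.4], [-0.6, 0.0], [0.0, -0.8], [-0.0, 1.2], [-0.2, 0.3]]
blue from board [[487.08592847 -79.75547923   0.        ]]
mat [ 469.85809983 -320.71072705   62.83255306] [[0.5, -0.7], [0.3, -0.6], [-0.1, -0.3], [-0.1, -0.7], [-0.4, -0.5], [0.8, -0.4], [-0.2, -0.2]]
```

```bash
cat > go.py <<'E'
import sys
from h import *
from cell import ctrl
from scipy.spatial.transform import Rotation as R
def st():
    s=ctrl.read_state();print('t',round(s['clock'],2),'p',s['eef_pos'].round(1),'r',s['tool_rot'].round(4),'F',s['force'].round(1),'T',s['torque'].round(2),'w',round(s['width'],1));return s
def to(x,y,z,yaw=None):
    s=st();M=R.from_euler('xyz',s['tool_rot']).as_matrix()
    d=M.T@(np.array([x,y,z])-s['eef_pos']); 
    t=0 if yaw is None else -np.degrees((yaw-s['tool_rot'][2]+np.pi)%(2*np.pi)-np.pi)
    print('shift',d.round(1),'turn',round(t,2))
if __name__=='__main__': to(*map(float,sys.argv[1:]))
E
python3 go.py 488 -80.5 245 -1.393
```

```text
t 0.15 p [ 198.7 -618.4  244.6] r [ 3.1416e+00  1.5000e-03 -1.2600e+00] F [-0.   0.5  0.9] T [-0.02 -0.03  0.03] w 85.4
shift [-4.237e+02 -4.400e+02  2.000e-01] turn 7.62
```

Emit:
send_rows(
  commands=[
    [85,-34,-35,0,2],
    [85,-68,-70,0,4],
    [85,-102,-105,0,6],
    [85,-136,-140,0,7.6],
    [85,-170,-176,0,7.6],
  ],
)

```text
clock: 0.65
eef_pos: [314.7, -400.9, 244.8]
tool_rot: [3.141, 0.002, -1.394]
force: [1.3, -0.6, -0.1]
width: 85.0
```

```bash
python3 go.py 488 -80.5 245 -1.393
```

```text
t 0.65 p [ 314.7 -400.9  244.8] r [ 3.1413e+00  1.6000e-03 -1.3937e+00] F [ 1.3 -0.6 -0.1] T [ 0.03 -0.09  0.05] w 85.0
shift [-2.849e+02 -2.270e+02  1.000e-01] turn -0.04
```

Emit:
send_rows(
  commands=[
    [85,-36,-28,0,0],
    [85,-72,-56,0,0],
    [85,-108,-85,0,0],
    [85,-144,-114,0,0],
    [85,-180,-143,0,0],
  ],
)

```text
clock: 1.15
eef_pos: [424.3, -196.8, 245.0]
tool_rot: [3.141, 0.002, -1.394]
force: [0.4, -0.9, 0.2]
width: 85.1
```

```bash
python3 go.py 488 -80.5 245 -1.393
```

```text
t 1.15 p [ 424.3 -196.8  245. ] r [ 3.1414e+00  1.5000e-03 -1.3940e+00] F [ 0.4 -0.9  0.2] T [-0.05 -0.03  0.02] w 85.1
shift [-103.3  -83.2    0.2] turn -0.06
```

Emit:
send_rows(
  commands=[
    [85,-36,-29,0,0],
    [85,-72,-58,0,0],
    [85,-103,-83,0,0],
    [85,-103,-83,0,0],
    [85,-103,-83,0,0],
  ],
)

```text
clock: 1.65
eef_pos: [487.9, -80.0, 244.9]
tool_rot: [3.141, 0.002, -1.391]
force: [-1.2, -0.6, 0.3]
width: 84.9
```

Run:
```python
from go import *
import json
s=st();p=ctrl.camera_params('wrist');i=ctrl.get_image('wrist')
cv2.imwrite('pics/w1.png',i[:,:,::-1]);np.save('w1.npy',p,allow_pickle=True)
```

```text
t 1.65 p [487.9 -80.  244.9] r [ 3.1407e+00  1.5000e-03 -1.3914e+00] F [-1.2 -0.6  0.3] T [ 0.    0.   -0.05] w 84.9
```

View pics/w1.png

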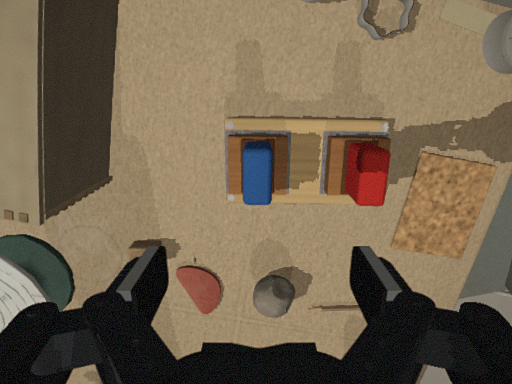

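The wrist view shows the blue handle at (257,172), centred between the fingers, and the red one at (370,174). I'll refine the fit on an enlarged crop.

Run:
```python
import cv2
a=cv2.imread('pics/w1.png')[105:215,215:400];cv2.imwrite('pics/w1c.png',cv2.resize(a,None,fx=4,fy=4,interpolation=cv2.INTER_CUBIC))
```

```text
(no output)
```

View pics/w1c.png

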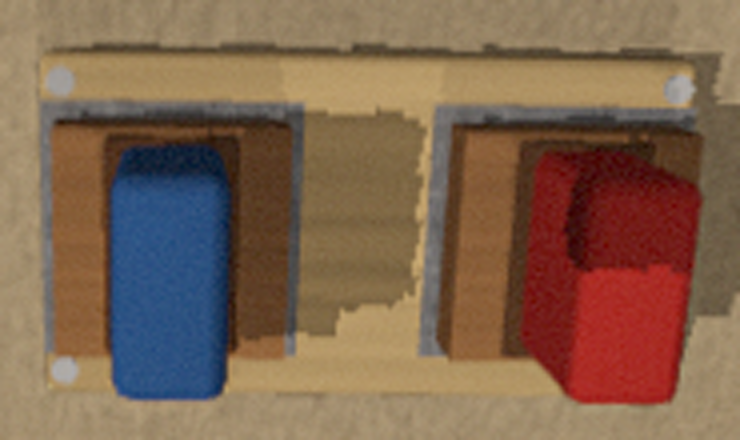

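```bash
cat > fit1.py <<'E'
exec(open('fit0.py').read())
P['wrist']=np.load('w1.npy',allow_pickle=True).item()
W=lambda u,v:np.array([215+u/4-.4,105+v/4-.4])
wb=[('wrist',[50,92,18],W(40,55)),('wrist',[50,-92,18],W(693,65)),('wrist',[-50,92,18],W(47,390))]
wk=[('wrist',[32,32,38],W(52,125)),('wrist',[32,-32,38],W(292,125)),('wrist',[-32,32,38],W(52,355)),('wrist',[-32,-32,38],W(288,358))]
wh=[('wrist',[-28,14,89],W(113,400)),('wrist',[-28,-14,89],W(227,400)),('wrist',[28,14,89],W(115,180)),('wrist',[28,-14,89],W(229,180))]
print('---')
for n,o in(('board w',wb),('blue w',wk+wh),('handle w',wh),('board all',b+wb),('blue all',k+wk)):
    v,r=fit(o,P,[488,-80,.177]);print(n,v.round(3),r.round(1).tolist(), place(v,[0,55,0]).round(1) if 'board' in n else '')
E
python3 fit1.py | sed -n '/---/,$p'
```

```text
---
board w [ 4.95441e+02 -1.33204e+02  1.66000e-01] [[-0.4, -0.5], [2.1, -0.2], [-0.6, 1.5]] [[486.4 -79.    0. ]]
blue w [ 4.87553e+02 -7.90640e+01  1.71000e-01] [[-0.3, -0.1], [0.4, 0.4], [0.9, 0.2], [-0.6, -0.1], [-0.5, 1.3], [0.3, 1.5], [-1.4, -2.0], [1.0, -1.8]] 
handle w [ 4.87015e+02 -7.92830e+01  1.69000e-01] [[-0.4, 1.9], [0.4, 2.1], [-1.2, -1.4], [1.2, -1.1]] 
board all [ 4.95940e+02 -1.33447e+02  1.70000e-01] [[-1.1, 0.2], [-0.1, 1.2], [0.7, -0.8], [-1.4, -0.2], [-0.9, 0.4], [0.2, 1.0], [-0.3, -0.5], [2.3, -1.0], [-0.2, 1.5]] [[486.6 -79.2   0. ]]
blue all [ 4.87993e+02 -7.94150e+01  1.77000e-01] [[-0.0, 1.4], [0.6, 1.3], [-1.0, 1.3], [-1.0, 0.4], [-0.7, 0.7], [0.1, -0.1], [-0.8, 1.0], [-0.8, 0.1], [-0.1, -0.2], [0.6, -0.2], [1.5, 0.1], [-0.0, -0.6]]
```

Blue is at (487.5, -79.3) with yaw about 0.173. This interface can't tilt the tool, so I'll cage the handle loosely between the fingers and rock the block by shifting sideways, which tips it over its own base edge. Only after both rocks will I grip and lift.

```bash
python3 go.py 487.5 -79.3 85 -1.397
```

```text
t 1.7 p [487.3 -81.4 244.9] r [ 3.1403e+00  1.0000e-03 -1.3940e+00] F [-0.3 -1.1 -0.3] T [-0.05  0.05 -0.01] w 85.1
shift [ -1.8  -0.7 159.9] turn 0.17
```

Emit:
send_rows(
  commands=[
    [60,-1.8,-0.7,35,0.2],
    [44,-1.8,-0.7,70,0.2],
    [44,-1.8,-0.7,105,0.2],
    [44,-1.8,-0.7,135,0.2],
    [44,-1.8,-0.7,160,0.2],
  ],
)

```text
clock: 2.2
eef_pos: [486.1, -81.5, 83.5]
tool_rot: [3.138, 0.0, -1.401]
force: [0.4, 0.4, -0.1]
width: 44.1
```

Emit:
send_rows(
  commands=[
    [42,0,0,0,0],
    [42,0,0,0,0],
    [42,0,0,0,0],
  ],
)

```text
clock: 2.5
eef_pos: [486.7, -82.6, 84.7]
tool_rot: [3.14, -0.001, -1.402]
force: [0.0, -0.2, -0.1]
width: 41.9
```

Run:
```python
from go import *
to(487.5,-79.3,85,-1.397)
a=[ctrl.get_image(n)[:,:,::-1] for n in('scene','side')]
a=[a[0][130:250,130:280],a[1][130:250,240:390]]
cv2.imwrite('pics/d1.png',cv2.resize(np.hstack(a),None,fx=2.6,fy=2.6,interpolation=cv2.INTER_CUBIC))
```

```text
t 2.5 p [486.7 -82.6  84.7] r [ 3.1403e+00 -5.0000e-04 -1.4025e+00] F [ 0.  -0.2 -0.1] T [ 0.02 -0.02 -0.01] w 41.9
shift [-3.1 -1.3 -0.3] turn -0.31
```

View pics/d1.png

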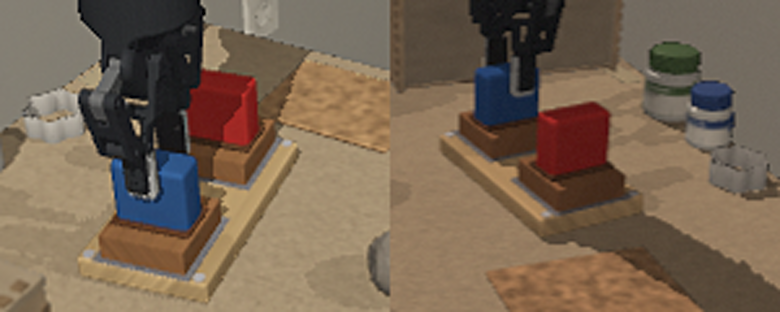

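The fingers now straddle the handle, with tips about halfway down its face (crop pixel (145,195) at left). Now I'll rock left slowly, along tool -x.

Emit:
send_rows(
  commands=[
    [42,-4,-1,0,0],
    [42,-7,-1,0,0],
    [42,-9,-1,0,0],
    [42,-11,-1,0,0],
    [42,-13,-1,0,0],
  ],
)

```text
clock: 3.1
eef_pos: [486.4, -71.0, 85.2]
tool_rot: [-3.141, -0.003, -1.403]
force: [0.5, -9.8, 2.2]
width: 41.8
```

```bash
python3 go.py 487.5 -79.3 85 -1.397
```

```text
t 3.1 p [486.4 -71.   85.2] r [-3.141  -0.0033 -1.4029] F [ 0.5 -9.8  2.2] T [-1.94 -0.16  0.01] w 41.8
shift [8.4 0.3 0.2] turn -0.34
```

Emit:
send_rows(
  commands=[
    [42,-2,0,0,0],
    [42,-4,0,0,0],
    [42,-6,0,0,0],
    [42,-7,0,0,0],
    [42,-7,0,0,0],
  ],
)

```text
clock: 3.6
eef_pos: [486.4, -68.4, 86.1]
tool_rot: [-3.139, -0.009, -1.407]
force: [-0.2, -9.4, 8.1]
width: 42.1
```

Run:
```python
from go import *
to(487.5,-79.3,85,-1.397)
a=[ctrl.get_image(n)[:,:,::-1] for n in('scene','side')]
cv2.imwrite('pics/s2.png',a[0]);cv2.imwrite('pics/d2r.png',a[1])
a=[a[0][130:250,130:280],a[1][130:250,240:390]]
cv2.imwrite('pics/d2.png',cv2.resize(np.hstack(a),None,fx=2.6,fy=2.6,interpolation=cv2.INTER_CUBIC))
```

```text
t 3.6 p [486.4 -68.4  86.1] r [-3.1386 -0.0086 -1.4066] F [-0.2 -9.4  8.1] T [-2.35 -0.1   0.05] w 42.1
shift [11.   0.7  1.2] turn -0.55
```

View pics/d2.png

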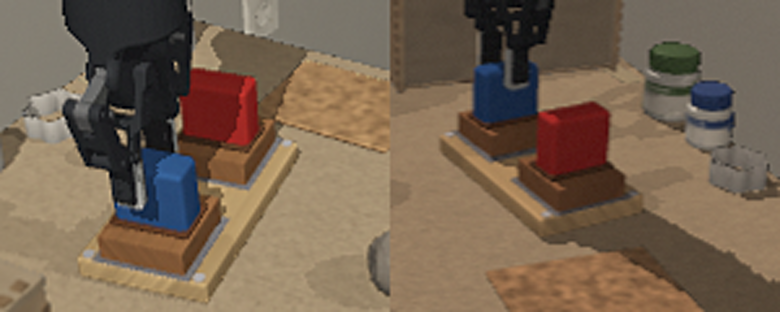

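Emit:
send_rows(
  commands=[
    [42,-3,0,-1,0],
    [42,-5,0,-2,0],
    [42,-7,0,-3,0],
    [42,-9,0,-4,0],
    [42,-10,0,-5,0],
  ],
)

```text
clock: 4.2
eef_pos: [484.9, -59.0, 91.2]
tool_rot: [-3.138, -0.009, -1.408]
force: [-0.7, -2.2, 1.6]
width: 42.0
```

```bash
cat > snap.py <<'E'
from go import *
to(487.5,-79.3,85,-1.397)
n=sys.argv[1]
a=[ctrl.get_image(n)[:,:,::-1] for n in('scene','side')]
cv2.imwrite(f'pics/{n}_scene.png',a[0]);cv2.imwrite(f'pics/{n}_side.png',a[1])
a=[a[0][130:250,130:280],a[1][130:250,240:390]]
cv2.imwrite(f'pics/{n}.png',cv2.resize(np.hstack(a),None,fx=2.6,fy=2.6,interpolation=cv2.INTER_CUBIC))
E
python3 snap.py d3
```

```text
t 4.2 p [484.9 -59.   91.2] r [-3.1383 -0.0093 -1.4076] F [-0.7 -2.2  1.6] T [-0.3  -0.   -0.04] w 42.0
shift [20.4  0.7  6.4] turn -0.6
```

View pics/d3.png

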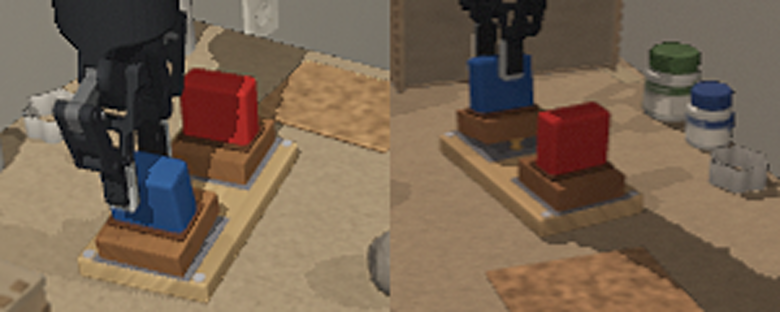

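Run:
```python
import cv2,numpy as np
a=cv2.imread('pics/d3_side.png')[140:200,250:320];b=cv2.imread('pics/d3_scene.png')[185:245,155:225]
cv2.imwrite('pics/d3c.png',np.vstack([cv2.resize(a,None,fx=5,fy=5,interpolation=3),cv2.resize(b,None,fx=5,fy=5,interpolation=3)])[:600])
```

```text
(no output)
```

View pics/d3c.png

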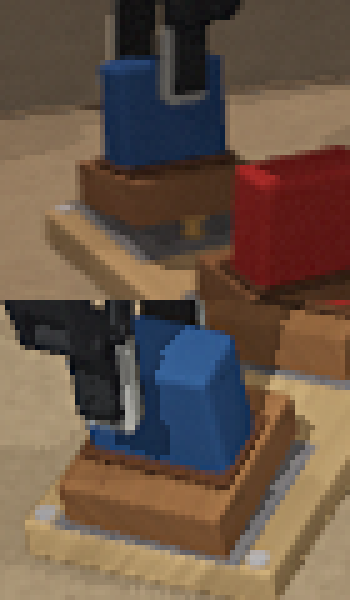

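```bash
cat > tilt.py <<'E'
from h import *
from cell import ctrl
P={n:ctrl.camera_params(n) for n in('scene','side')}
B=(487.5,-79.3,.173)
def loc(v,L):  # v: dx, dy, dz, th ; th>0: top leans to +y
    dx,dy,dz,t=v; x,y,z=L; c,s=np.cos(t),np.sin(t)
    return [x+dx, y*c+z*s+dy, -y*s+z*c+18+dz]
def ft(obs):
    f=lambda v: np.concatenate([proj(P[c],place(B,loc(v,l)))[0]-u for c,l,u in obs])
    r=least_squares(f,[0,0,3,.1],loss='soft_l1');v=r.x
    print('dx,dy,dz(mid underside)',v[:3].round(1),'tilt deg',np.degrees(v[3]).round(1));print(f(v).reshape(-1,2).round(1).tolist())
E
python3 - <<'E'
from tilt import *
D=lambda u,v:np.array([250+u/5-.4,140+v/5-.4]);S=lambda u,v:np.array([155+u/5-.4,185+(v-300)/5-.4])
ft([('side',[-32,-32,0],D(82,212)),('side',[-32,-32,20],D(80,168)),('scene',[-32,32,0],S(232,557)),('scene',[-32,32,20],S(235,520)),('scene',[32,32,0],S(65,523)),('scene',[-32,-32,20],S(293,397)),('scene',[-32,-32,0],S(292,432)),('scene',[-28,14,71],S(217,378)),('scene',[-28,-14,71],S(240,338))])
E
```

```text
dx,dy,dz(mid underside) [-8.8 16.5 17.9] tilt deg 7.6
[[5.7, -1.3], [5.7, -0.9], [0.2, 1.0], [-2.0, 0.6], [0.4, 0.8], [0.6, -0.0], [2.1, 0.8], [-0.5, -0.2], [1.5, -3.1]]
```

Run:
```python
from tilt import *
D=lambda u,v:np.array([250+u/5-.4,140+v/5-.4]);S=lambda u,v:np.array([155+u/5-.4,185+(v-300)/5-.4])
o=[('side',[-32,32,20],D(80,168)),('side',[-28,14,71],D(103,66)),('scene',[-32,32,0],S(232,557)),('scene',[-32,32,20],S(235,520)),('scene',[32,32,0],S(65,523)),('scene',[-32,-32,20],S(293,397)),('scene',[-32,-32,0],S(292,432)),('scene',[-28,14,71],S(217,378)),('scene',[-28,-14,71],S(240,338))]
ft(o);ft(o[:7])
for t in(8,12,16,20):
    r=np.radians(t);v=[0,32-32*np.cos(r),32*np.sin(r),r]
    print(t,[proj(P[c],place(B,loc(v,l)))[0].round(1).tolist() for c,l,u in o])
print([u.round(1).tolist() for c,l,u in o])
```

```text
dx,dy,dz(mid underside) [1.  0.1 4.4] tilt deg 8.2
[[-0.1, 0.1], [-0.9, 0.9], [-0.4, 0.1], [-2.6, -0.1], [0.8, 0.0], [-0.4, -0.2], [1.1, 0.4], [-1.2, 0.2], [0.7, -2.6]]
dx,dy,dz(mid underside) [1.1 0.2 4.7] tilt deg 7.8
[[-0.1, -0.0], [-0.8, 0.8], [-0.5, -0.1], [-2.6, -0.3], [0.7, -0.2], [-0.4, -0.3], [1.1, 0.3]]
8 [[265.1, 173.3], [268.9, 153.7], [201.0, 236.2], [199.5, 228.6], [168.8, 229.3], [213.3, 204.0], [214.6, 211.5], [197.4, 200.4], [203.8, 189.7]]
12 [[264.8, 173.2], [267.9, 152.9], [201.0, 236.2], [199.2, 229.2], [168.8, 229.3], [212.7, 202.8], [214.3, 209.9], [196.1, 201.9], [202.4, 190.3]]
16 [[264.5, 173.1], [266.9, 152.2], [201.0, 236.2], [198.9, 229.8], [168.8, 229.3], [212.0, 201.8], [213.9, 208.4], [194.8, 203.6], [201.0, 191.2]]
20 [[264.3, 173.1], [265.9, 151.6], [201.0, 236.2], [198.6, 230.5], [168.8, 229.3], [211.3, 201.0], [213.4, 207.0], [193.5, 205.5], [199.6, 192.3]]
[[265.6, 173.2], [270.2, 152.8], [201.0, 236.0], [201.6, 228.6], [167.6, 229.2], [213.2, 204.0], [213.0, 211.0], [198.0, 200.2], [202.6, 192.2]]
```

Tilt is about 8°, which is only just enough, so I'll push a little further.

Emit:
send_rows(
  commands=[
    [42,-2,0,-0.5,0],
    [42,-4,0,-1,0],
    [42,-4,0,-1,0],
  ],
)

```text
clock: 4.6
eef_pos: [484.2, -53.9, 92.3]
tool_rot: [-3.138, -0.008, -1.406]
force: [-0.2, -2.0, 3.8]
width: 42.1
```

```bash
python3 snap.py d4
python3 - <<'E'
import cv2,numpy as np
b=cv2.imread('pics/d4_scene.png')[185:245,155:225];c=cv2.imread('pics/d3_scene.png')[185:245,155:225]
a=cv2.imread('pics/d4_side.png')[140:200,250:320]
cv2.imwrite('pics/d4c.png',cv2.resize(np.hstack([b,a]),None,fx=5.5,fy=5.5,interpolation=3))
E
```

```text
t 4.6 p [484.2 -53.9  92.3] r [-3.138  -0.0084 -1.4058] F [-0.2 -2.   3.8] T [-0.65 -0.09  0.04] w 42.1
shift [25.5  1.   7.5] turn -0.51
```

View pics/d4c.png

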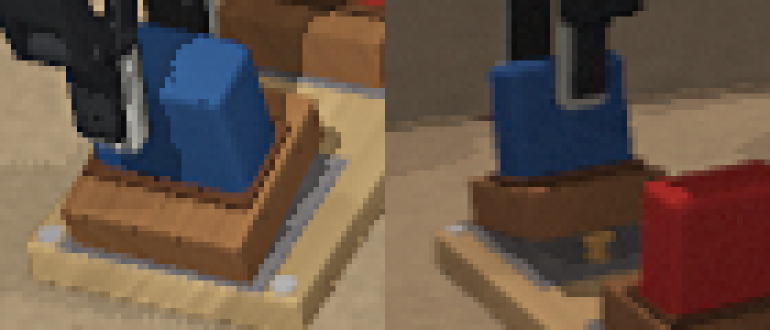

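Run:
```python
from tilt import *
D=lambda u,v:np.array([250+(u-385)/5.5-.4,140+v/5.5-.4]);S=lambda u,v:np.array([155+u/5.5-.4,185+v/5.5-.4])
o=[('side',[-32,32,20],D(472,180)),('side',[-28,14,71],D(491,66)),('scene',[-32,32,0],S(248,282)),('scene',[-32,32,20],S(248,244)),('scene',[32,32,0],S(68,247)),('scene',[32,32,20],S(66,212)),('scene',[-32,-32,20],S(320,105)),('scene',[-32,-32,0],S(320,145)),('scene',[-28,14,71],S(228,108)),('scene',[-28,-14,71],S(247,48))]
ft(o);ft(o[2:8])
```

```text
dx,dy,dz(mid underside) [1.2 2.5 6.3] tilt deg 12.1
[[-0.5, 0.7], [-0.9, 1.1], [0.4, 1.0], [-1.6, 0.9], [0.8, 0.5], [-1.3, -0.2], [-1.1, -0.3], [0.5, -0.5], [-1.1, -1.6], [1.8, -2.4]]
dx,dy,dz(mid underside) [ 3.7 -3.3  1.1] tilt deg 9.9
[[0.5, 0.4], [-1.2, 0.1], [1.3, 0.0], [-0.6, -0.9], [-0.7, 0.1], [0.8, 0.1]]
```

The left rock measures about 12°, with the middle raised about 6 mm, so the block is still on its pins. Now I'll return to centre and rock right.

Emit:
send_rows(
  commands=[
    [42,6,0,2,-0.5],
    [42,12,1,4,-0.5],
    [42,18,1,6,-0.5],
    [42,24,1,7.5,-0.5],
    [42,28,1,7.5,-0.5],
  ],
)

```text
clock: 5.2
eef_pos: [486.2, -79.5, 84.4]
tool_rot: [-3.142, -0.004, -1.396]
force: [-2.7, 8.3, 6.6]
width: 42.2
```

```bash
python3 snap.py d5
```

```text
t 5.2 p [486.2 -79.5  84.4] r [-3.1415 -0.0041 -1.3958] F [-2.7  8.3  6.6] T [1.93 0.59 0.01] w 42.2
shift [-0.  -1.3 -0.6] turn 0.07
```

View pics/d5.png

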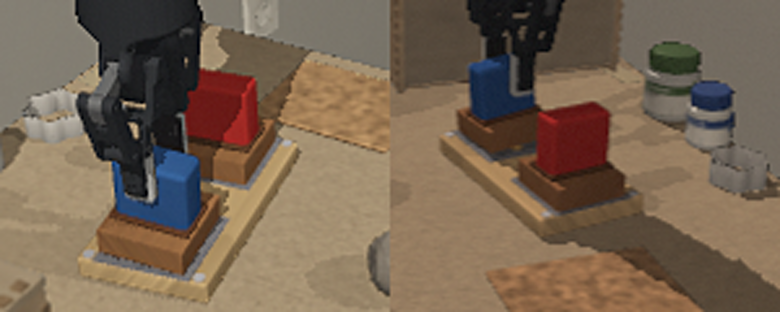

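Nearly upright again, with the +y finger in contact (8 N). I'll push right, raising slightly as I go.

Emit:
send_rows(
  commands=[
    [42,3,-1,0,0],
    [42,6,-1,0,0],
    [42,9,-1,-1,0],
    [42,12,-1,-2,0],
    [42,12,-1,-2,0],
  ],
)

```text
clock: 5.8
eef_pos: [491.1, -94.6, 86.9]
tool_rot: [-3.138, -0.008, -1.398]
force: [1.4, -1.2, -0.3]
width: 42.2
```

Emit:
send_rows(
  commands=[
    [42,2,0,-1,0],
    [42,4,0,-2,0],
    [42,6,0,-3,0],
    [42,7,0,-3,0],
  ],
)

```text
clock: 6.2
eef_pos: [492.5, -101.9, 90.1]
tool_rot: [-3.138, -0.009, -1.399]
force: [0.3, 0.7, 1.0]
width: 41.7
```

```bash
cat > sn2.sh <<'E'
python3 snap.py $1
python3 - <<'E'
import cv2,numpy as np
b=cv2.imread('pics/$1_scene.png')[175:245,155:225]
a=cv2.imread('pics/$1_side.png')[140:210,250:320]
cv2.imwrite('pics/$1c.png',cv2.resize(np.hstack([b,a]),None,fx=5.5,fy=5.5,interpolation=3))
E
E
bash sn2.sh d6
```

```text
t 6.2 p [ 492.5 -101.9   90.1] r [-3.1377 -0.0089 -1.3987] F [0.3 0.7 1. ] T [ 0.17 -0.05 -0.01] w 41.7
shift [-23.1   1.1   4.9] turn -0.1
```

View pics/d6c.png

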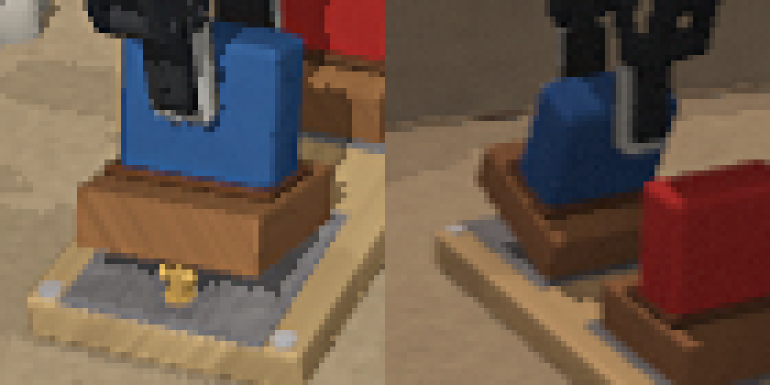

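Run:
```python
from tilt import *
D=lambda u,v:np.array([250+(u-385)/5.5-.4,140+v/5.5-.4]);S=lambda u,v:np.array([155+u/5.5-.4,175+v/5.5-.4])
o=[('side',[-32,32,20],D(484,145)),('side',[-32,32,0],D(480,182)),('side',[-32,-32,0],D(550,280)),('side',[-32,-32,20],D(546,235)),('scene',[-32,32,0],S(258,277)),('scene',[-32,32,20],S(258,215)),('scene',[32,32,0],S(78,243)),('scene',[32,32,20],S(78,184)),('scene',[-32,-32,20],S(333,168)),('scene',[-32,-32,0],S(333,205)),('scene',[-28,14,71],S(299,50))]
ft(o);ft(o[:4]+o[8:]);ft(o[4:])
```

```text
dx,dy,dz(mid underside) [-0.6 -2.2 13.8] tilt deg -17.4
[[-0.2, 0.4], [-0.8, 0.3], [-1.3, -0.5], [0.9, 1.1], [-0.3, -0.1], [0.2, 0.6], [-0.3, -0.7], [-0.0, -0.3], [0.8, -1.9], [0.2, 1.3], [-3.8, -0.1]]
dx,dy,dz(mid underside) [-0.3 -2.2 14. ] tilt deg -17.8
[[-0.1, 0.3], [-0.6, 0.1], [-1.2, -0.5], [1.0, 1.1], [0.6, -1.9], [0.0, 1.3], [-3.8, -0.4]]
dx,dy,dz(mid underside) [ 0.8 -4.6 10.2] tilt deg -19.3
[[-0.3, -0.1], [0.4, 0.6], [-0.1, -0.6], [0.4, -0.3], [0.8, -0.8], [0.1, 2.4], [-3.2, 0.1]]
```

The right rock reads 17–19°, well past 8° and close to the 20° limit, so I'm easing back at once.

Emit:
send_rows(
  commands=[
    [42,-4,0,1,0],
    [42,-8,0,2,0],
    [42,-13,0,3,0],
    [42,-18,0,4,0],
    [42,-23,1,5,0],
  ],
)

```text
clock: 6.8
eef_pos: [488.0, -80.8, 85.0]
tool_rot: [-3.137, -0.011, -1.4]
force: [-0.2, -1.1, 0.5]
width: 41.7
```

```bash
bash sn2.sh d7
```

```text
t 6.8 p [488.  -80.8  85. ] r [-3.1368 -0.0113 -1.3998] F [-0.2 -1.1  0.5] T [-0.07 -0.09  0.02] w 41.7
shift [-1.5  0.2  0. ] turn -0.16
```

View pics/d7c.png

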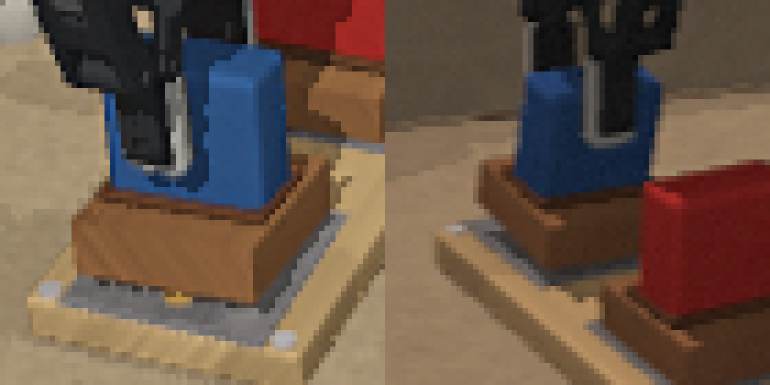

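Run:
```python
from tilt import *
D=lambda u,v:np.array([250+(u-385)/5.5-.4,140+v/5.5-.4]);S=lambda u,v:np.array([155+u/5.5-.4,175+v/5.5-.4])
o=[('side',[-32,32,20],D(481,165)),('side',[-32,32,0],D(480,200)),('side',[-32,-32,0],D(548,280)),('side',[-32,-32,20],D(545,238)),('scene',[-32,32,0],S(252,303)),('scene',[-32,32,20],S(252,246)),('scene',[32,32,0],S(75,270)),('scene',[32,32,20],S(73,217)),('scene',[-32,-32,20],S(330,165)),('scene',[-32,-32,0],S(330,213)),('scene',[-28,14,71],S(270,82)),('scene',[-28,-14,71],S(287,50))]
ft(o);ft(o[:4]+o[8:]);ft(o[4:])
```

```text
dx,dy,dz(mid underside) [ 0.7 -1.2  7.9] tilt deg -9.1
[[-0.2, -0.2], [-0.7, 0.6], [-0.4, -0.0], [1.0, 0.3], [0.1, 0.3], [-0.1, 0.9], [-0.2, -0.5], [-0.4, -0.5], [0.1, -0.3], [0.1, 0.2], [-1.6, 0.1], [1.8, -0.5]]
dx,dy,dz(mid underside) [ 1.  -0.9  7.9] tilt deg -9.0
[[-0.2, -0.3], [-0.7, 0.5], [-0.4, -0.1], [1.0, 0.2], [-0.1, -0.3], [-0.1, 0.3], [-1.9, 0.1], [1.6, -0.4]]
dx,dy,dz(mid underside) [ 4.2 -7.8  2.1] tilt deg -9.2
[[0.1, 0.1], [-0.1, 0.8], [0.1, -0.6], [-0.0, -0.6], [-0.0, -0.2], [-0.0, 0.3], [-1.6, 0.3], [1.8, -0.1]]
```

The block now rests at about -9° (right), middle raised 5–8 mm, still on its pins. I'll narrow the cage to straighten it, then lower, grip and lift.

Emit:
send_rows(
  commands=[
    [38,0,0,0,0],
    [35,0,0,0,0],
    [33,0,0,0,0],
    [33,0,0,0,0],
  ],
)

```text
clock: 7.3
eef_pos: [487.0, -78.6, 84.6]
tool_rot: [-3.139, -0.008, -1.398]
force: [0.7, 0.0, 0.7]
width: 32.7
```

```bash
bash sn2.sh d8
```

```text
t 7.3 p [487.  -78.6  84.6] r [-3.1385 -0.0083 -1.398 ] F [0.7 0.  0.7] T [0.02 0.01 0.02] w 32.7
shift [ 0.8 -0.3 -0.4] turn -0.06
```

View pics/d8c.png

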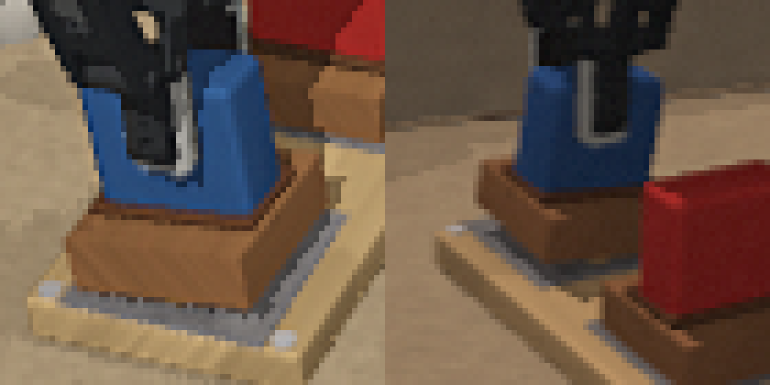

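The block is close to upright and a few mm up on its pins. I'll lower and grip.

Emit:
send_rows(
  commands=[
    [33,0.5,0,6,0],
    [33,0.5,0,12,0],
    [33,0.5,0,17,0],
    [20,0.5,0,17,0],
    [20,0.5,0,17,0],
  ],
)

```text
clock: 7.9
eef_pos: [487.0, -79.2, 67.3]
tool_rot: [-3.139, -0.008, -1.398]
force: [-0.2, -0.3, 0.6]
width: 27.2
```

Emit:
send_rows(
  commands=[
    [20,0,0,0,0],
    [20,0,0,0,0],
    [20,0,0,0,0],
  ],
)

```text
clock: 8.2
eef_pos: [487.0, -79.3, 67.6]
tool_rot: [-3.139, -0.008, -1.398]
force: [-0.5, -0.0, 3.6]
width: 27.6
```

```bash
bash sn2.sh d9
```

```text
t 8.2 p [487.  -79.3  67.6] r [-3.1389 -0.0083 -1.3983] F [-0.5 -0.   3.6] T [-0.19  0.17 -0.03] w 27.6
shift [  0.2  -0.5 -17.4] turn -0.08
```

View pics/d9c.png

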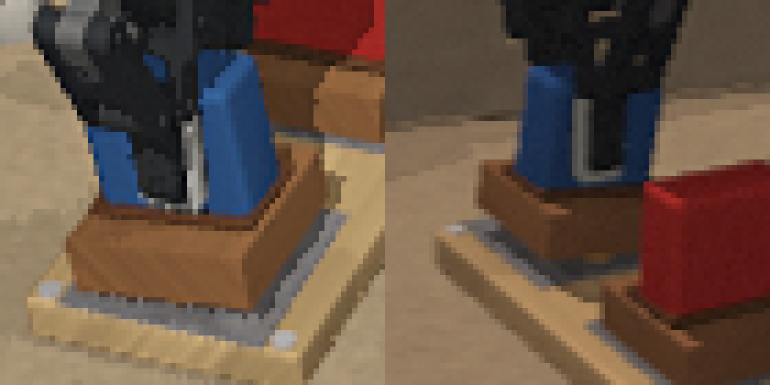

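Emit:
send_rows(
  commands=[
    [20,0,0,-3,0],
    [20,0,0,-7,0],
    [20,0,0,-12,0],
    [20,0,0,-20,0],
    [20,0,0,-35,0],
  ],
)

```text
clock: 8.8
eef_pos: [486.1, -78.9, 102.7]
tool_rot: [-3.141, -0.008, -1.398]
force: [0.1, -0.3, -2.1]
width: 27.7
```

Emit:
send_rows(
  commands=[
    [20,0,0,-20,0],
    [20,0,0,-40,0],
    [20,0,0,-60,0],
    [20,0,0,-80,0],
    [20,0,0,-80,0],
  ],
)

```text
clock: 9.3
eef_pos: [487.5, -78.5, 185.4]
tool_rot: [-3.136, -0.009, -1.398]
force: [0.7, -0.3, -1.7]
width: 27.2
```

```bash
bash sn2.sh e1; python3 go.py 470 -320.5 180 -1.571
python3 - <<'E'
import cv2,numpy as np
a=cv2.imread('pics/e1_scene.png')[90:260,130:310];b=cv2.imread('pics/e1_side.png')[80:250,230:410]
cv2.imwrite('pics/e1w.png',cv2.resize(np.hstack([a,b]),None,fx=2.2,fy=2.2,interpolation=3))
E
```

```text
t 9.3 p [487.5 -78.5 185.4] r [-3.1356 -0.0092 -1.3983] F [ 0.7 -0.3 -1.7] T [-0.    0.    0.03] w 27.2
shift [ -0.2   0.7 100.4] turn -0.07
t 9.4 p [485.8 -78.3 182.9] r [-3.1402 -0.0079 -1.3981] F [-0.6  0.4 -2.2] T [-0.    0.04  0.02] w 27.5
shift [235.9  57.2   4.7] turn 9.91
```

View pics/e1w.png

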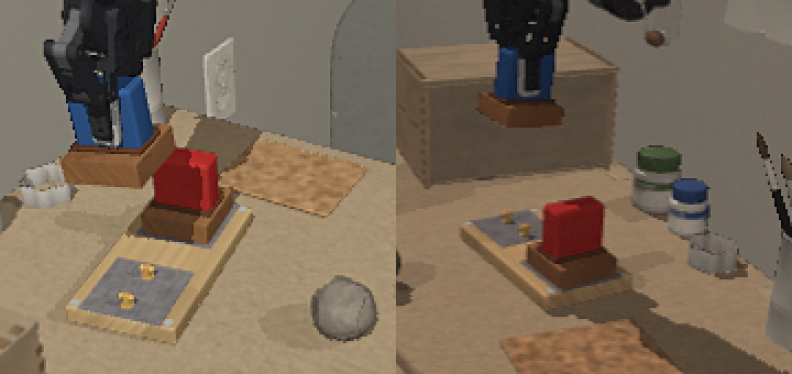

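Lifted clear (weight about 2 N, held at 27 mm), and the red block is still seated. Before crossing to the mat I'll check where the brush cup stands.

Run:
```python
from h import *
from cell import ctrl
P={n:ctrl.camera_params(n) for n in('scene','side')}
f=lambda v: np.r_[proj(P['scene'],[v[0],v[1],50])[0]-[188,133],proj(P['side'],[v[0],v[1],50])[0]-[420,210]]
r=least_squares(f,[700,-300]);print(r.x,r.fun)
```

```text
[ 674.16829773 -331.0435301 ] [-0.36513712 -3.04112226 -0.96103891 -0.52898239]
```

Emit:
send_rows(
  commands=[
    [20,40,9,0,2],
    [20,80,19,0,4],
    [20,120,29,0,6],
    [20,160,39,0,8],
    [20,200,49,0,9.9],
  ],
)

```text
clock: 9.9
eef_pos: [470.8, -284.8, 183.1]
tool_rot: [-3.141, -0.006, -1.572]
force: [1.3, 0.6, -1.3]
width: 26.9
```

```bash
python3 go.py 470 -320.5 100 -1.571
```

```text
t 9.9 p [ 470.8 -284.8  183.1] r [-3.1412 -0.0062 -1.5721] F [ 1.3  0.6 -1.3] T [ 0.03 -0.08  0.01] w 26.9
shift [35.2  0.8 83.3] turn -0.06
```

Emit:
send_rows(
  commands=[
    [20,18,0.5,20,0],
    [20,35,0.8,40,0],
    [20,35.2,0.8,60,0],
    [20,35.2,0.8,83,0],
    [20,35.2,0.8,83,0],
  ],
)

```text
clock: 10.4
eef_pos: [467.0, -318.8, 96.3]
tool_rot: [3.135, -0.001, -1.572]
force: [-1.1, -0.1, -1.5]
width: 27.4
```

```bash
cat > sn3.sh <<'E'
python3 - <<'E'
from go import *
to(470,-320.5,52,-1.571)
a=ctrl.get_image('scene')[:,:,::-1];b=ctrl.get_image('side')[:,:,::-1]
cv2.imwrite('pics/$1_scene.png',a);cv2.imwrite('pics/$1_side.png',b)
cv2.imwrite('pics/$1.png',cv2.resize(np.hstack([a[100:230,200:330],b[160:290,265:395]]),None,fx=3,fy=3,interpolation=3))
E
E
bash sn3.sh f1
```

```text
t 10.4 p [ 467.  -318.8   96.3] r [ 3.1346e+00 -1.5000e-03 -1.5724e+00] F [-1.1 -0.1 -1.5] T [0.09 0.04 0.01] w 27.4
shift [ 1.6 -3.3 44.3] turn -0.08
```

View pics/f1.png

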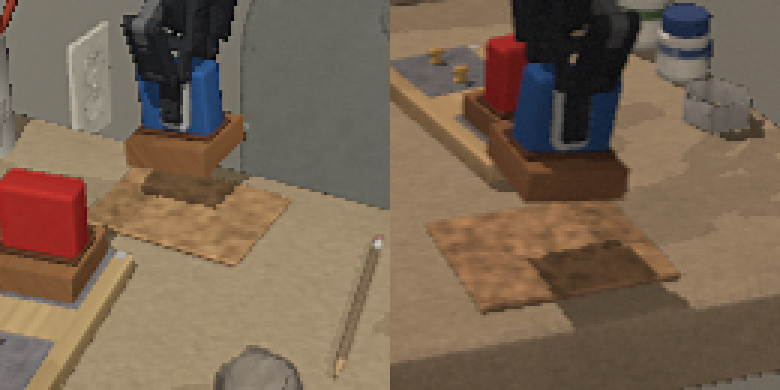

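Block is level and over the mat. I'll descend, slowly at the end.

Emit:
send_rows(
  commands=[
    [20,1,-2,12,0],
    [20,1,-2,24,0],
    [20,1,-2,33,0],
    [20,1,-2,37,0],
    [20,1,-2,37,0],
  ],
)

```text
clock: 11.0
eef_pos: [470.7, -320.8, 61.6]
tool_rot: [3.139, -0.004, -1.572]
force: [-0.2, -0.4, -1.9]
width: 27.5
```

```bash
bash sn3.sh f2
```

```text
t 11.0 p [ 470.7 -320.8   61.6] r [ 3.1385 -0.004  -1.5719] F [-0.2 -0.4 -1.9] T [0.03 0.01 0.  ] w 27.5
shift [-0.4  0.7  9.6] turn -0.05
```

View pics/f2.png

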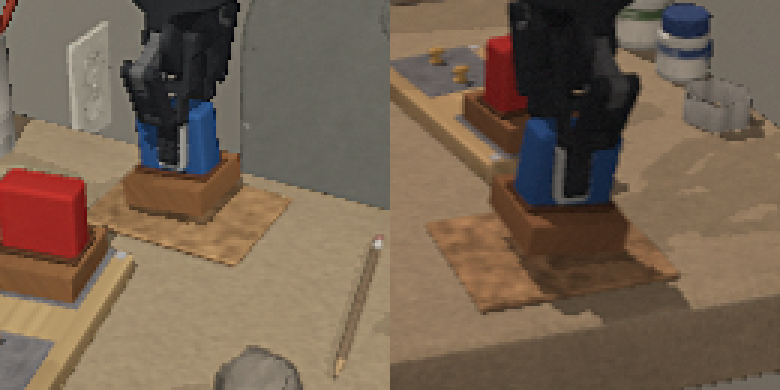

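Emit:
send_rows(
  commands=[
    [20,0,0,3,0],
    [20,0,0,6,0],
    [20,0,0,8,0],
    [20,0,0,9,0],
  ],
)

```text
clock: 11.5
eef_pos: [471.2, -321.3, 53.2]
tool_rot: [3.14, -0.005, -1.572]
force: [-1.1, 1.0, -1.1]
width: 27.3
```

Emit:
send_rows(
  commands=[
    [20,0,0,1,0],
    [20,0,0,2,0],
    [20,0,0,3,0],
  ],
)

```text
clock: 11.8
eef_pos: [471.0, -321.3, 51.4]
tool_rot: [3.14, -0.005, -1.572]
force: [-4.6, 3.8, 17.3]
width: 27.3
```

```bash
bash sn3.sh f3
```

```text
t 11.8 p [ 471.  -321.3   51.4] r [ 3.1397 -0.0047 -1.5721] F [-4.6  3.8 17.3] T [0.41 0.61 0.01] w 27.3
shift [-0.7  1.  -0.6] turn -0.06
```

View pics/f3.png

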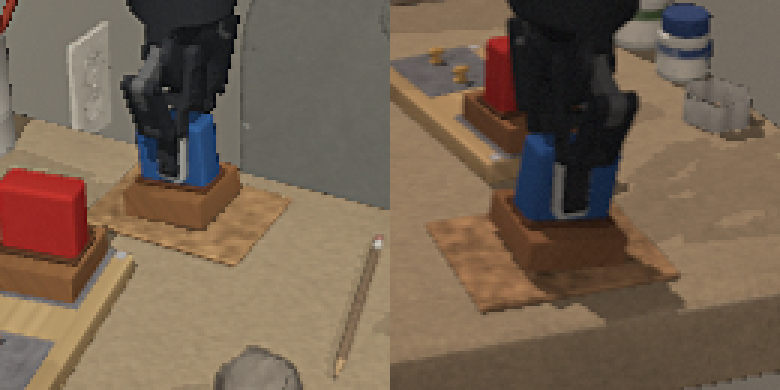

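```bash
python3 - <<'E'
from h import *
from cell import ctrl
P={n:ctrl.camera_params(n) for n in('scene','side')}
D=lambda u,v:np.array([265+(u-390)/3-.3,160+v/3-.3]);S=lambda u,v:np.array([200+u/3-.3,100+v/3-.3])
o=[('side',[-32,-32,5],D(530,269)),('side',[32,-32,5],D(627,258)),('side',[-32,32,25],D(490,194)),('scene',[-32,32,5],S(202,228)),('scene',[32,32,5],S(125,212)),('scene',[-32,-32,25],S(241,170)),('scene',[-32,-32,5],S(240,186))]
print(fit(o,P,[470,-320,0]))
E
python3 fit0.py | tail -1
```

```text
(array([ 4.73620183e+02, -3.23365583e+02,  1.95967921e-02]), array([[ 0.16217382,  5.39262542],
       [-0.11820959,  3.19921669],
       [ 0.22576462,  3.37603353],
       [-0.0893118 ,  2.6006633 ],
       [-0.10310407,  1.00783286],
       [-0.62364899,  0.57972935],
       [-0.42730848,  2.78408116]]))
mat [ 469.85809983 -320.71072705   62.83255306] [[0.5, -0.7], [0.3, -0.6], [-0.1, -0.3], [-0.1, -0.7], [-0.4, -0.5], [0.8, -0.4], [-0.2, -0.2]]
```

```bash
python3 - <<'E'
from h import *
from cell import ctrl
from scipy.spatial.transform import Rotation as R
P={n:ctrl.camera_params(n) for n in('scene','side')}
D=lambda u,v:np.array([265+(u-390)/3-.3,160+v/3-.3]);S=lambda u,v:np.array([200+u/3-.3,100+v/3-.3])
o=[('side',[-32,-32,0],D(530,269)),('side',[32,-32,0],D(627,258)),('side',[-32,32,20],D(490,194)),('scene',[-32,32,0],S(202,228)),('scene',[32,32,0],S(125,212)),('scene',[-32,-32,20],S(241,170)),('scene',[-32,-32,0],S(240,186)),('scene',[-32,32,20],S(205,206)),('scene',[32,32,20],S(125,186))]
def f(v,n=6): return np.concatenate([proj(P[c],R.from_euler('xyz',v[3:6]).apply(l)+v[:3])[0]-u for c,l,u in o])
r=least_squares(lambda v:f(np.r_[v[:3],0,0,v[3]]),[470,-320,5,0]);print(r.x,r.fun.reshape(-1,2).round(1).tolist())
r=least_squares(f,[470,-320,5,0,0,0],loss='soft_l1');print(r.x[:3],np.degrees(r.x[3:]),f(r.x).reshape(-1,2).round(1).tolist())
E
python3 - <<'E'
import cv2,numpy as np
a=cv2.imread('pics/f3_side.png')[190:265,275:365];b=cv2.imread('pics/f3_scene.png')[125:200,220:310]
cv2.imwrite('pics/f3c.png',cv2.resize(np.vstack([a,b]),None,fx=4,fy=4,interpolation=3))
E
```

```text
[ 4.72475276e+02 -3.21648529e+02  1.18890513e+01  2.95982716e-02] [[-0.3, 1.8], [-0.7, -0.5], [-0.6, -0.0], [0.2, 0.4], [-0.1, -1.0], [-0.5, -1.7], [-0.3, 0.6], [-0.8, -0.0], [-0.4, -0.0]]
[ 472.42728825 -322.55393428   11.79490085] [-1.0211739   1.07295585  1.39146112] [[-0.3, 1.6], [-0.5, -0.1], [-0.3, 0.1], [0.3, 0.3], [0.1, -0.8], [-0.5, -2.2], [-0.1, 0.0], [-0.9, -0.1], [-0.4, 0.3]]
```

View pics/f3c.png

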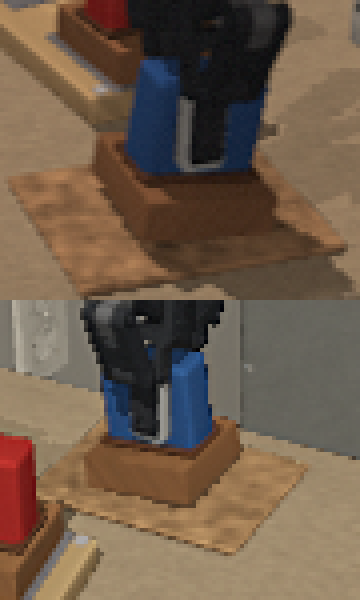

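Contact is at 17 N, and the block is level and within about 3 mm of the mat's centre. I'll open the gripper now.

Emit:
send_rows(
  commands=[
    [32,0,0,-1,0],
    [40,0,0,-1,0],
    [50,0,0,-1,0],
    [50,0,0,-1,0],
    [50,0,0,-1,0],
  ],
)

```text
clock: 12.4
eef_pos: [471.0, -321.2, 52.3]
tool_rot: [3.14, -0.005, -1.572]
force: [-0.1, -0.2, 1.0]
width: 49.6
```

```bash
bash sn3.sh f4
```

```text
t 12.4 p [ 471.  -321.2   52.3] r [ 3.1397 -0.0047 -1.5722] F [-0.1 -0.2  1. ] T [ 0.01  0.01 -0.01] w 49.6
shift [-0.7  1.   0.3] turn -0.07
```

View pics/f4.png

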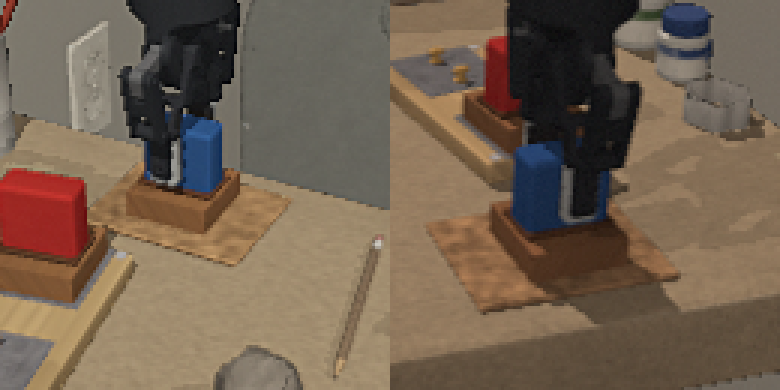

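It's released and standing flat. Retreating straight up.

Emit:
send_rows(
  commands=[
    [50,0,0,-20,0],
    [50,0,0,-50,0],
    [60,0,0,-90,0],
    [60,0,0,-130,0],
    [60,0,0,-160,0],
  ],
)

```text
clock: 13.0
eef_pos: [471.7, -320.8, 214.8]
tool_rot: [-3.142, -0.006, -1.572]
force: [0.0, -1.2, 1.1]
width: 59.7
```

Emit:
send_rows(
  commands=[
    [60,0,40,0,0],
    [60,0,70,0,0],
    [60,0,70,0,0],
  ],
)

```text
clock: 13.3
eef_pos: [396.9, -321.0, 215.1]
tool_rot: [3.138, -0.005, -1.576]
force: [0.4, 0.4, -0.5]
width: 59.9
```

```bash
bash sn3.sh f5
```

```text
t 13.3 p [ 396.9 -321.   215.1] r [ 3.1379 -0.0053 -1.5765] F [ 0.4  0.4 -0.5] T [ 0.01 -0.01  0.03] w 59.9
shift [ -1.8 -73.7 162.8] turn -0.31
```

View pics/f5.png

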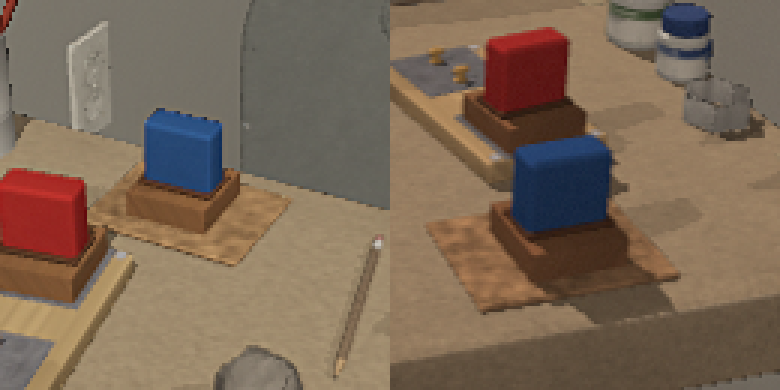

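Run:
```python
from h import *
from cell import ctrl
P={n:ctrl.camera_params(n) for n in('scene','side')}
D=lambda u,v:np.array([265+(u-390)/3-.3,160+v/3-.3]);S=lambda u,v:np.array([200+u/3-.3,100+v/3-.3])
o=[('side',[-32,-32,5],D(532,280)),('side',[32,-32,5],D(627,268)),('side',[-32,32,25],D(490,203)),('scene',[-32,32,5],S(207,231)),('scene',[32,32,5],S(127,215)),('scene',[-32,-32,25],S(240,173))]
v,r=fit(o,P,[470,-320,0]);print(v,r.round(1).tolist())
```

```text
[ 4.72973176e+02 -3.24054063e+02  4.07078764e-02] [[-0.2, 2.1], [-0.1, -0.1], [-0.1, 0.8], [-0.9, 1.4], [-0.2, 0.1], [-0.0, -0.7]]
```

```bash
python3 -c "
from cell import ctrl
print(ctrl.finish_job())"
```

```text
the job is handed in; nothing more can be done
None
```

The blue-handled block is standing upright on the cork mat, and I handed the job in at about 13.4 s. The red block looks still seated, and I never touched the pink look-alike.

- **Rocking:** The tool cannot tilt through this interface, so I held the fingers loosely around the handle and pushed sideways. The block tipped over its own base edge, first left to about 12°, then right.
- **Right rock, the one doubtful check:** It went further than I intended. My fits read 17–19°, close to the 20° limit, with the middle raised 10–14 mm. If the block was pivoting on its base edge, the raise would be about 9.6 mm, so I can't rule out a moment above 12 mm. I eased it back straight away. It came to rest at about 9° right, fitted at 8 mm raised, before I straightened it, gripped it and lifted.
- **Final checks:** The block is flat and about 4–5 mm from the mat's centre, within a fit good to a few mm. The gripper is clear and the wrist force is near zero. The highest wrist force reading was about 18 N, when setting it down.

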